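Cap two pipe stubs with the plugs that fit

ROBOT

A 6-joint arm with a two-finger parallel gripper is mounted at the origin on a cart in front of the work surface, level with it; the furniture and walls round the work are solid. World frame = base frame: x ahead of the robot, y to its left, z up, the work surface at z = 0. Lengths are in mm, angles in rad, forces in N, time in s.
With the tool pointing down it reaches from about 300 to 750 mm from the base axis. Payload 8.5 kg.
Tool frame: the origin (TCP) lies midway between the tips of the shut fingers; the grasp point (between the pads) lies 19 mm behind it; z points along the fingers, y is the line along which they close (so a half turn about z gives the same grasp; the last joint's range is limited). The gripper opens to 88 mm and grips with 3 to 60 N. Pads are 18 mm wide; open, the fingers measure 123 mm over their backs; the gripper's body (75 mm by 187 mm) begins 45 mm behind the grasp point.
Start: joints at [-1.421, 0.381, 1.297, -0, 1.464, -0.215], TCP at [196.213, -513.791, 238.748] pointing down, gripper open.
Joint ranges: [-3.11, 3.11], [-0.89, 2.33], [0.22, 2.48], [-1.42, 4.56], [0.17, 2.85], [-2.88, 2.88]. Speed limits (rad/s): [2.39, 2.39, 3.14, 3.14, 3.14, 3.14].

INTERFACE

Orientations are given as [roll, pitch, yaw] about the fixed x, y, z axes, in that order (R = Rz(yaw) Ry(pitch) Rx(roll)).
In Python, from cell import bot, grab_frame, camera_info, ticket gives the robot as it stands. The module is installed in compiled form; this text tells all that it offers.
- The arm moves only by the shell command python3 -m pendant 'ROWS' [OPENING] [FORCE]. ROWS is JSON, a list of rows, each a list of 2 entries, a list of its own where there are three numbers: the shift along the tool's x, y, z in cm, then the turn, a rotation vector about the tool's x, y, z in rad. In form: [[[dx, dy, dz], [wx, wy, wz]], ...]. A call has 1 to 12 rows; each row shifts and turns the commanded pose from where the row before left it, along the tool's axes as they then stand; what a row does not reach is not made up. A row lasts 1/8 s, in which the tool goes at most 62.5 mm and 10.7 degrees, less where a joint would pass 70% of its speed; a pose out of reach is approached as far as the arm can. A call with a gripper value outside its range is refused whole. OPENING is the opening in per cent of the stroke, from 0 (shut) to 100 (fully open), set as the call begins (- or left out, the last holds). The fingers move at their own pace and stop on an object; FORCE is the grip in N (left out, the last holds). Time passes only in rows, so rows that do not move let the fingers close. It gives the time, the measured TCP pose, the force, the opening and the grip force at its end, in the units of the state.
- bot.get_obs(): the state, without advancing time (a new reading comes with each control period).
- grab_frame(name): name is "scene" or "side" or "wrist"; returns (picture, depth): 420x560x3 uint8, red, green, blue; 420x560 float32, mm along the optical axis (not along the pixel's ray), 0 where there is no reading.
- camera_info(name): a dict with "fovy" (degrees; the focal length in pixels is half the picture's height over the tangent of half this angle, whatever the lens; pixels are square), "cx", "cy" (the principal point, pixels), "k1" (the pictures are not rectified: a ray, as slopes to the right and down, at radius r is drawn at 1 + k1 r^2 times it, then the intrinsics apply), "rvec" (rotation vector, rad) and "tvec" (3), from world to camera coordinates, as OpenCV has them. Camera axes: x right, y down, z forward; pixel columns grow to the right and rows downward; lengths in mm; the calibration is good to about 2 mm. A picture is of the moment at which its call begins: read the wrist's pose just before it. camera_info takes no time and is no camera call; for the wrist camera it gives the pose at the moment of the call.
- ticket.job_done(): hands the job in; it is judged then, once.
The state is a dict: "time_s": time; "joint_pos": joint angles; "joint_vel": joint speeds; "joint_torque": joint torques, N m; "position": TCP position; "tool_rot": TCP orientation; "force": force on the tool from outside, world axes, zero at the start; "torque": the same for the moment, N m; "width": opening from 0.0 (shut) to 1.0 (fully open); "finger_force": force on a finger pad.
Only numpy, scipy, OpenCV 4.12 (cv2) and the standard library are available. Lean on these libraries where they do the work, as an engineer would, in place of code of your own. Each camera call takes 0.05 s, during which the arm holds its last target. There are 200 camera calls.

TASK

Two pipe stubs of slightly different bore stand on the welding table, and two yellow tapered plugs stand ready to keep spatter out of them. Put each plug into the pipe that it fits, so that it sits upright and fully home with its flange down on the rim, and leave both pipes standing.

Things in the scene. Friction and masses are not known exactly. Their poses are not given: they have to be found in the camera images.
- narrow_pipe: Narrower pipe stub: upright grey steel pipe, outside diameter 48 mm, bore 40 mm, open at the top, welded on a dark square base plate 90 x 90 x 8 mm; loose but heavy (2 kg). Origin: centre of the plate's underside, z up along the pipe's axis; the rim is 83 mm above the origin. The bore reaches down to the plate's top, 8 mm above the origin.
- wide_pipe: Wider pipe stub: the same but with outside diameter 58 mm and bore 50 mm; same plate, same height (rim 83 mm above the origin), 2 kg. Origin as for the narrow pipe. The two pipes may change places.
- small_plug: Smaller yellow plug, fits the narrow pipe; stands nose down, 57 mm high, 60 g. Origin: centre of the nose's underside, z up its axis. Tapered nose 0 to 22 mm above the origin, diameter 28 mm at the bottom, 36 at the top; flange diameter 52, at 22 to 27 mm; round knob diameter 24, at 27 to 57 mm, to pinch from above in any direction. Seated, the flange lies on the rim: origin 22 mm below the rim.
- large_plug: Larger yellow plug, fits the wide pipe; same shape, colour, heights, mass, knob and origin as the small plug, but nose diameter 38 mm at the bottom, 46 at the top, and flange diameter 62 mm. Too thick to go home in the narrow pipe. Seated: origin 22 mm below the rim. The two plugs may change places.
Mind the look-alikes: they are no part of the job. Leave any blue or purple look-alike of the large_plug alone.

How it is judged:
By the outcome, as a careful person would: the job done as asked, in the order asked, and still so for the second after the job is handed in, with the robot touching nothing.
It also fails if it takes over 56 s, if anything falls off the work surface, if the arm or the gripper's body presses on something with over 40 N, if the wrist force passes 120 N, or if a joint passes its speed limit or range.

## Working session

There is one attempt and no reset: what is moved stays moved. The work goes in short steps, Python scripts to look and compute and a shell command to move; the robot and the scene stay as the last step left them, time stands still between calls to the robot, and variables do not carry over. Pictures are saved under pics/ and viewed, at most 10 in all, crops included, and the job is handed in when it is done.

```bash
mkdir -p pics; cat > h.py <<'E'
import numpy as np, cv2
from cell import bot, grab_frame, camera_info, ticket
def cam(n):
    c=camera_info(n); R=cv2.Rodrigues(np.array(c["rvec"],float))[0]; return c,R,np.array(c["tvec"],float).ravel()
def cloud(n,depth,c,R,t):
    f=210/np.tan(np.radians(c["fovy"])/2)
    v,u=np.mgrid[0:420,0:560].astype(float)
    K=np.array([[f,0,c["cx"]],[0,f,c["cy"]],[0,0,1]])
    p=cv2.undistortPoints(np.stack([u.ravel(),v.ravel()],1)[:,None],K,np.array([c["k1"],0,0,0.]))[:,0]
    z=depth.ravel().astype(float)
    P=np.c_[p*z[:,None],z]
    W=(P-t)@R
    W[z<=0]=np.nan
    return W.reshape(420,560,3)
def shot(n,name=None):
    c,R,t=cam(n); im,d=grab_frame(n)
    if name: cv2.imwrite(f"pics/{name}.png",im[:,:,::-1])
    return im,cloud(n,d,c,R,t)
E
python3 - <<'E'
from h import *
a,A=shot("scene","scene0"); b,B=shot("side","side0")
np.savez("s0.npz",a=a,A=A,b=b,B=B)
print(bot.get_obs()["tool_rot"],bot.get_obs()["time_s"],camera_info("scene"))
E
```

```text
[-3.14035428e+00 -2.87528833e-04  3.64836401e-01] 0.1 {'fovy': 43.99084383064986, 'cx': 279.92138928917643, 'cy': 203.80161444513377, 'k1': -0.02291887716912494, 'rvec': array([ 0.60143149, -2.47094474,  1.36944988]), 'tvec': array([469.71050377, 106.51311547, 877.04060365])}
```

View pics/scene0.png

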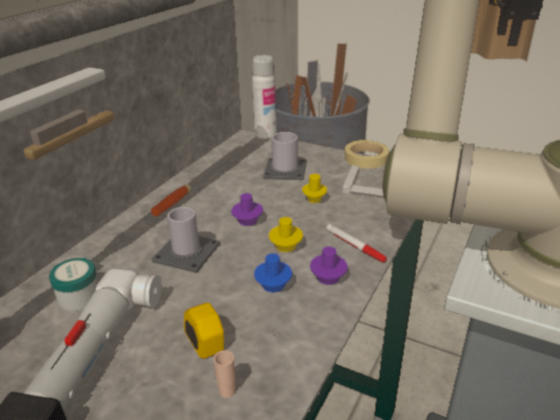

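View pics/side0.png

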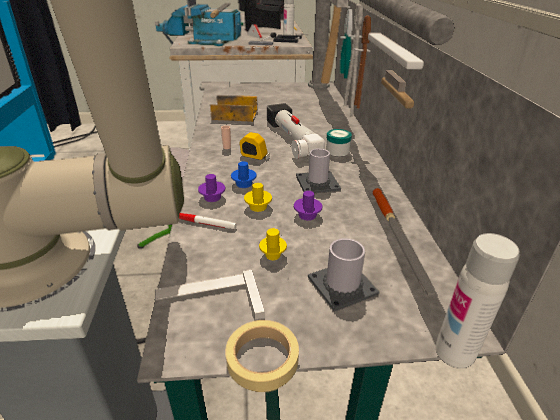

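The scene picture shows yellow plugs at (285,235) and (315,188). The look-alikes are purple at (247,210) and (329,267), blue at (273,274), and a yellow tape measure at (205,330). The pipes are at (183,235) and (285,155). In the side picture the plugs are at (258,197) and (273,245), and the pipes at (319,168) and (346,268).

```bash
cat > m.py <<'E'
from h import *
from scipy.optimize import least_squares
def circ(P):
    r=least_squares(lambda p:np.hypot(P[:,0]-p[0],P[:,1]-p[1])-p[2],[*P[:,:2].mean(0),25],loss="soft_l1",f_scale=1).x
    return r.round(1)
def near(W,uv,r): 
    u,v=uv; return W[max(v-r,0):v+r,max(u-r,0):u+r].reshape(-1,3)
def plug(im,W,uv,r=25):
    h=cv2.cvtColor(im,cv2.COLOR_RGB2HSV); m=(h[...,0]>18)&(h[...,0]<36)&(h[...,1]>140)
    M=np.where(m[...,None],W,np.nan); P=near(M,uv,r); P=P[~np.isnan(P[:,0])]
    k=P[(P[:,2]>34)&(P[:,2]<53)]; t=P[P[:,2]>54]; f=P[(P[:,2]>20)&(P[:,2]<29)]
    c=circ(k); print("plug",uv,"knob",c,len(k),"top",t.mean(0).round(1),"zmax",P[:,2].max().round(1))
    d=np.hypot(*(f[:,:2]-c[:2]).T); print("   flange rad pct",np.percentile(d,[50,90,97]).round(1), "fit", circ(f[d>np.percentile(d,70)]))
def pipe(W,uv,r=40):
    P=near(W,uv,r); P=P[~np.isnan(P[:,0])]
    o=P[(P[:,2]>15)&(P[:,2]<78)]; t=P[(P[:,2]>79)&(P[:,2]<88)]
    print("pipe",uv,"rim",circ(t),len(t),"side",circ(o),len(o),"zmax",np.percentile(P[:,2],99).round(1))
E
python3 - <<'E'
from m import *
s=np.load("s0.npz")
for im,W,pl,pi in((s['a'],s['A'],[(285,235),(315,188)],[(183,232),(285,152)]),(s['b'],s['B'],[(258,197),(273,245)],[(319,168),(346,265)])):
    for p in pl: plug(im,W,p)
    for p in pi: pipe(W,p,25 if p[0]!=346 else 30)
E
```

```text
plug (285, 235) knob [439.5 154.5  11.6] 120 top [437.5 156.5  58.2] zmax 60.8
   flange rad pct [24.8 30.4 31.1] fit [439.  154.7  29.7]
plug (315, 188) knob [460.8 -14.4  11.5] 95 top [458.7 -10.3  58. ] zmax 61.1
   flange rad pct [23.  26.2 27.1] fit [460.3 -13.7  25.2]
pipe (183, 232) rim [587.2 252.   21.5] 228 side [587.4 251.8  21.9] 1005 zmax 84.9
pipe (285, 152) rim [ 574.6 -102.1   26.8] 167 side [ 576.8 -105.6   30.1] 894 zmax 85.3
plug (258, 197) knob [439.2 155.9  12.2] 88 top [438.3 152.   56.6] zmax 58.7
   flange rad pct [25.1 31.4 32.2] fit [439.3 154.7  30. ]
plug (273, 245) knob [460.5 -13.2  12.1] 112 top [460.3 -15.3  56.9] zmax 59.4
   flange rad pct [21.5 25.6 26.6] fit [460.6 -13.8  25. ]
pipe (319, 168) rim [588.9 249.8  21.8] 92 side [634.4 308.6  91.9] 989 zmax 82.8
pipe (346, 265) rim [ 574.9 -104.5   26.8] 276 side [ 574.8 -105.2   26.9] 1390 zmax 83.5
```

```bash
python3 - <<'E'
from m import *
s=np.load("s0.npz")
for k,i,uvs in(('A','a',[(247,210),(329,267),(273,274)]),):
    for u,v in uvs:
        P=near(s[k],(u,v),22);P=P[P[:,2]>34];print((u,v),circ(P),len(P))
P=np.r_[s['A'].reshape(-1,3),s['B'].reshape(-1,3)];P=P[~np.isnan(P[:,0])]
for n,c in(("wide",(574.8,-104)),("narrow",(588,251)),("large",(439.3,154.8)),("small",(460.6,-13.8))):
    hgt=140 if n in("wide","narrow") else 28
    d=P[:,:2]-c;r=np.hypot(*d.T);m=(r<200)&(P[:,2]>hgt)&(P[:,2]<400);a=(np.degrees(np.arctan2(d[m,1],d[m,0]))//30*30)
    print(n,[(x,int(np.sum(a==x)),np.percentile(r[m][a==x],2).round()) for x in np.unique(a) if np.sum(a==x)>8])
W=P[(P[:,2]>150)&(P[:,0]>500)&(P[:,0]<900)];print("wall x",np.percentile(W[:,0],[1,5,25,50]).round())
E
```

```text
(247, 210) [543.1 115.2   9.7] 199
(329, 267) [335.2 202.5   9.9] 278
(273, 274) [407.4 259.5   9.6] 280
wide [(np.float64(-60.0), 1567, np.float64(176.0)), (np.float64(30.0), 606, np.float64(161.0))]
narrow [(np.float64(-60.0), 724, np.float64(123.0)), (np.float64(-30.0), 2048, np.float64(107.0)), (np.float64(0.0), 3757, np.float64(108.0)), (np.float64(30.0), 1359, np.float64(127.0))]
large [(np.float64(-180.0), 1604, np.float64(12.0)), (np.float64(-150.0), 481, np.float64(11.0)), (np.float64(-120.0), 77, np.float64(2.0)), (np.float64(-90.0), 640, np.float64(10.0)), (np.float64(-60.0), 92, np.float64(5.0)), (np.float64(-30.0), 676, np.float64(12.0)), (np.float64(0.0), 600, np.float64(12.0)), (np.float64(30.0), 1095, np.float64(13.0)), (np.float64(60.0), 77, np.float64(6.0)), (np.float64(90.0), 912, np.float64(10.0)), (np.float64(120.0), 281, np.float64(8.0)), (np.float64(150.0), 773, np.float64(11.0))]
small [(np.float64(-180.0), 4444, np.float64(166.0)), (np.float64(-150.0), 52, np.float64(6.0)), (np.float64(-120.0), 83, np.float64(4.0)), (np.float64(-90.0), 53, np.float64(5.0)), (np.float64(-60.0), 1770, np.float64(13.0)), (np.float64(-30.0), 601, np.float64(11.0)), (np.float64(0.0), 26, np.float64(3.0)), (np.float64(30.0), 493, np.float64(11.0)), (np.float64(60.0), 335, np.float64(8.0)), (np.float64(90.0), 782, np.float64(10.0)), (np.float64(120.0), 63, np.float64(4.0)), (np.float64(150.0), 2192, np.float64(17.0))]
wall x [685. 694. 758. 787.]
```

```bash
python3 -m pendant '[[[0,0,0],[0,0,0.1824]],[[0,0,0],[0,0,0.1824]],[[2.65,-5,0.8],[0,0,0]],[[2.65,-5,0.8],[0,0,0]],[[2.65,-5,0.8],[0,0,0]],[[2.65,-5,0.8],[0,0,0]],[[2.65,-5,0.8],[0,0,0]],[[2.65,-5,0.8],[0,0,0]],[[2.65,-5,0.8],[0,0,0]],[[2.65,-5,0.8],[0,0,0]],[[2.65,-5,0.8],[0,0,0]],[[2.6,-5,0.8],[0,0,0]]]' 60
python3 - <<'E'
from m import *
o=bot.get_obs();print(o["joint_pos"],o["position"],o["tool_rot"])
im,W=shot("wrist","w1")
h=cv2.cvtColor(im,cv2.COLOR_RGB2HSV); m=(h[...,0]>18)&(h[...,0]<36)&(h[...,1]>140)
P=W[m];P=P[(P[:,2]>0)&(P[:,2]<75)];print(len(P))
for a,b in((20,30),(52,62)):
    q=P[(P[:,2]>a)&(P[:,2]<b)];q=q[np.hypot(q[:,0]-460,q[:,1]+14)<45]
    print(a,len(q),q.mean(0) if len(q) else 0,cv2.minEnclosingCircle(q[:,:2].astype(np.float32)) if len(q) else 0)
E
```

```text
time_s: 1.6
position: [461.3, -12.0, 158.4]
tool_rot: [3.142, 0.0, 0.0]
force: [1.2, -0.6, -0.1]
width: 0.602
finger_force: 0.0
[-2.83351202e-01  3.11138986e-01  1.66473835e+00 -6.36983379e-05
  1.16579753e+00  1.28743004e+00] [461.27939186 -11.95337978 158.42525266] [3.14155943e+00 9.52978913e-05 4.01805405e-05]
4998
20 1342 [466.02241244  -7.83619994  26.07829549] ((459.85546875, -10.321778297424316), 24.929054260253906)
52 661 [459.40479243 -12.51107817  55.93444119] ((457.9400634765625, -12.903841018676758), 11.82502555847168)
```

View pics/w1.png

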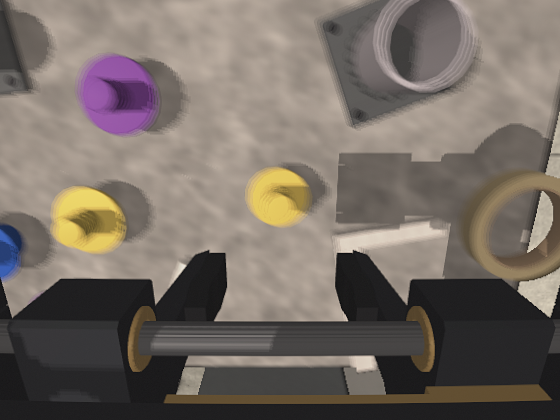

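The wrist picture shows the chosen yellow small plug at (280,195), narrower in the flange than the yellow one at (88,220). Purple is at (118,95) and blue at the left edge. I'm descending on the small plug.

```bash
python3 -m pendant '[[[-0.1,0.1,3],[0,0,0]],[[0,0,4],[0,0,0]],[[0,0,4],[0,0,0]],[[0,0,1.7],[0,0,0]],[[0,0,0],[0,0,0]],[[0,0,0],[0,0,0]]]' 60; python3 -m pendant '[[[0,0,0],[0,0,0]],[[0,0,0],[0,0,0]],[[0,0,0],[0,0,0]],[[0,0,0],[0,0,0]],[[0,0,0],[0,0,0]]]' 0 25;  python3 -m pendant '[[[0,0,-4],[0,0,0]],[[0,0,-5],[0,0,0]],[[0,0,-5],[0,0,0]],[[0,0,0],[0,0,0]],[[0,0,0],[0,0,0]]]'
```

```text
time_s: 2.4
position: [460.1, -14.9, 32.4]
tool_rot: [3.141, -0.001, -0.0]
force: [0.5, 0.1, 0.5]
width: 0.601
finger_force: 0.0
time_s: 3.02
position: [459.8, -14.8, 31.9]
tool_rot: [3.141, -0.0, -0.0]
force: [-0.3, 0.0, 2.3]
width: 0.265
finger_force: 24.8
time_s: 3.65
position: [459.1, -14.6, 170.8]
tool_rot: [-3.141, 0.002, 0.0]
force: [0.3, 0.4, -0.3]
width: 0.265
finger_force: 24.8
```

```bash
python3 -m pendant '[[[2.15,-4.45,0],[0,0,0]],[[2.15,-4.45,0],[0,0,0]],[[2.15,-4.45,0],[0,0,0]],[[2.15,-4.45,0],[0,0,0]],[[2.15,-4.4,0],[0,0,0]],[[2.1,-4.4,0],[0,0,0]],[[0,0,0.5],[0,0,0]],[[0,0,0],[0,0,0]],[[0,0,0],[0,0,0]]]'
cat > fit.py <<'E'
from m import *
import sys
def go(tag,c,scs=("scene","side"),view="scene"):
    p=bot.get_obs()["position"];z0=p[2]-32;print("tcp",p.round(1))
    for n in scs:
        im,W=shot(n,tag+n)
        h=cv2.cvtColor(im,cv2.COLOR_RGB2HSV);m=(h[...,0]>18)&(h[...,0]<36)&(h[...,1]>120)
        d=np.hypot(W[...,0]-p[0],W[...,1]-p[1])
        q=W[m&(d<45)&(W[...,2]>z0-8)&(W[...,2]<z0+40)]
        if len(q)>20: print(n,"plug z",np.percentile(q[:,2],[1,99]).round(1))
        f=q[(q[:,2]>z0+20)&(q[:,2]<z0+29)]; 
        if len(f)>8: print(n,"flange band",circ(f[np.hypot(*(f[:,:2]-p[:2]).T)>20]),len(f))
        d=np.hypot(W[...,0]-c[0],W[...,1]-c[1])
        s=W[~m&(d<45)&(W[...,2]>20)&(W[...,2]<80)];t=W[~m&(d<40)&(W[...,2]>79)&(W[...,2]<88)]
        for l,k in(("side",s),("rim",t)):
            if len(k)>20: print(n,l,circ(k),len(k))
E
python3 -c "
from fit import *
go('f1',(588,251),('scene','side','wrist'))"
```

```text
time_s: 4.78
position: [587.9, 250.1, 166.3]
tool_rot: [3.141, 0.001, -0.001]
force: [0.3, -0.7, 0.1]
width: 0.264
finger_force: 24.8
tcp [587.9 250.1 166.3]
scene plug z [138.1 173.4]
scene flange band [586.5 251.3  23.1] 134
scene side [587.2 252.   21.7] 947
scene rim [587.2 251.9  21.4] 228
side plug z [136.4 173.3]
side flange band [588.4 249.3  23.6] 127
side side [588.7 249.8  22. ] 526
side rim [588.7 250.1  21.7] 95
wrist plug z [158.2 172.4]
wrist flange band [587.5 250.8  23. ] 2624
wrist side [589.  252.2  21.4] 1278
wrist rim [587.1 252.3  21.7] 639
```

View pics/f1wrist.png

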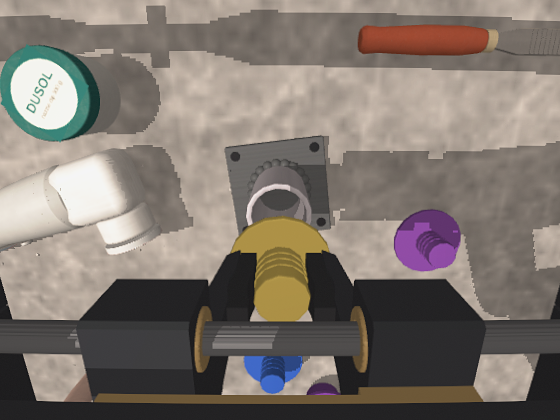

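The wrist picture shows the plug held upright at (280,260) over the narrow pipe, with the rim at (278,205) and nothing in the way. The offsets between plug and pipe are under 1 mm, so I'm inserting.

```bash
python3 -m pendant '[[[0.05,-0.08,2.5],[0,0,0]],[[0,0,1.5],[0,0,0]],[[0,0,1],[0,0,0]],[[0,0,1],[0,0,0]],[[0,0,0.6],[0,0,0]],[[0,0,0.5],[0,0,0]],[[0,0,0],[0,0,0]],[[0,0,0],[0,0,0]]]'
```

```text
time_s: 5.92
position: [588.9, 252.1, 96.1]
tool_rot: [-3.141, -0.001, 0.0]
force: [0.4, 0.0, -0.4]
width: 0.267
finger_force: 24.8
```

```bash
python3 -m pendant '[[[0,0,0.15],[0,0,0]],[[0,0,0.1],[0,0,0]],[[0,0,0],[0,0,0]],[[0,0,0],[0,0,0]]]'; python3 -c "
from fit import *
go('f2',(588,251))"
```

```text
time_s: 6.42
position: [588.8, 252.0, 93.3]
tool_rot: [-3.142, -0.0, 0.0]
force: [0.7, 0.6, -0.5]
width: 0.268
finger_force: 24.8
tcp [588.8 252.   93.3]
scene plug z [ 83.4 100.3]
scene flange band [588.4 252.4  23.5] 140
scene side [588.  251.2  22.5] 778
scene rim [588.1 251.7  22.3] 65
side plug z [83.6 99.2]
side flange band [588.9 251.2  23.7] 123
side side [589.  251.6  23.5] 452
side rim [588.6 250.6  23. ] 32
```

```bash
python3 -m pendant '[[[0,0,0.1],[0,0,0]],[[0,0,0],[0,0,0]],[[0,0,0],[0,0,0]]]'; python3 -m pendant '[[[0,0,0],[0,0,0]],[[0,0,0],[0,0,0]],[[0,0,0],[0,0,0]],[[0,0,0],[0,0,0]],[[0,0,-2],[0,0,0]],[[0,0,-3],[0,0,0]],[[0,0,-3],[0,0,0]],[[0,0,0],[0,0,0]]]' 60; python3 - <<'E'
from m import *
for n in("scene","side"):
    im,W=shot(n,"s2"+n);h=cv2.cvtColor(im,cv2.COLOR_RGB2HSV);m=(h[...,0]>18)&(h[...,0]<36)&(h[...,1]>120)
    for c in((588,251),(439.3,154.8)):
        q=W[m&(np.hypot(W[...,0]-c[0],W[...,1]-c[1])<45)];print(n,c,len(q),np.percentile(q[:,2],[2,50,98]).round(1) if len(q) else 0)
        z=q[:,2].max();k=q[(q[:,2]>z-22)&(q[:,2]<z-5)];print(circ(k))
    if n=="side": cv2.imwrite("pics/s2crop.png",cv2.resize(im[110:230,220:380,::-1],None,fx=4,fy=4))
E
```

```text
time_s: 6.9
position: [588.9, 252.1, 93.1]
tool_rot: [-3.141, -0.001, 0.0]
force: [-1.5, -1.2, 6.5]
width: 0.262
finger_force: 24.7
time_s: 7.9
position: [589.5, 252.2, 174.4]
tool_rot: [-3.141, -0.004, 0.0]
force: [-0.5, 0.2, -1.0]
width: 0.595
finger_force: 0.0
scene (588, 251) 677 [ 85.1  97.2 269.8]
[346.5 267.4 226.6]
scene (439.3, 154.8) 808 [ 3.1 29.  59.4]
[439.6 154.2  11.8]
side (588, 251) 350 [ 84.7  98.  361.4]
[591.5 257.1  41. ]
side (439.3, 154.8) 531 [ 1.9 27.2 57.5]m.py:4: RuntimeWarning: Mean of empty slice.
  r=least_squares(lambda p:np.hypot(P[:,0]-p[0],P[:,1]-p[1])-p[2],[*P[:,:2].mean(0),25],loss="soft_l1",f_scale=1).x
  ret = um.true_divide(
Traceback (most recent call last):
  File "m.py", line 4, in circ
    r=least_squares(lambda p:np.hypot(P[:,0]-p[0],P[:,1]-p[1])-p[2],[*P[:,:2].mean(0),25],loss="soft_l1",f_scale=1).x
      ~~~~~~~~~~~~~^^^^^^^^^^^^^^^^^^^^^^^^^^^^^^^^^^^^^^^^^^^^^^^^^^^^^^^^^^^^^^^^^^^^^^^^^^^^^^^^^^^^^^^^^^^^^^^^
ValueError: Initial guess is outside of provided bounds
```

```bash
python3 -m pendant '[[[-3.75,2.43,0],[0,0,0]],[[-3.75,2.43,0],[0,0,0]],[[-3.75,2.43,0],[0,0,0]],[[-3.7,2.43,0],[0,0,0]],[[0,0,1.5],[0,0,0]],[[0,0,0],[0,0,0]],[[0,0,0],[0,0,0]]]' 60; python3 - <<'E'
from m import *
im,W=shot("scene");w,V=shot("wrist")
cv2.imwrite("pics/c3.png",cv2.hconcat([cv2.resize(im[190:290,130:260,::-1],(400,308)),cv2.resize(w[:,:,::-1],(400,308))]))
for n,i,X in(("scene",im,W),("wrist",w,V)):
    h=cv2.cvtColor(i,cv2.COLOR_RGB2HSV);m=(h[...,0]>18)&(h[...,0]<36)&(h[...,1]>120)
    for c,z in((588,251),61),((439.3,154.8),0):
        q=X[m&(np.hypot(X[...,0]-c[0],X[...,1]-c[1])<40)];k=q[(q[:,2]>z+34)&(q[:,2]<z+60)];f=q[(q[:,2]>z+19)&(q[:,2]<z+30)];t=q[(q[:,2]>z+54)&(q[:,2]<z+62)]
        print(n,c,len(k),len(f),circ(k) if len(k)>9 else 0,t.mean(0).round(1) if len(t) else 0,f[:,2].mean().round(1))
E
```

```text
time_s: 8.88
position: [439.4, 154.9, 157.0]
tool_rot: [3.142, 0.001, 0.0]
force: [-1.4, 0.5, 0.4]
width: 0.601
finger_force: 0.0
scene (588, 251) 240 303 [587.4 252.8   9.6] [586.6 253.4 119. ] 88.9
scene (439.3, 154.8) 227 408 [438.4 155.9   9.9] [437.6 156.5  57.9] 28.2
wrist (588, 251) 0 1257 0 0 86.9
wrist (439.3, 154.8) 905 2955 [438.8 155.7   9.1] [437.2 155.7  56. ] 26.1
```

View pics/c3.png

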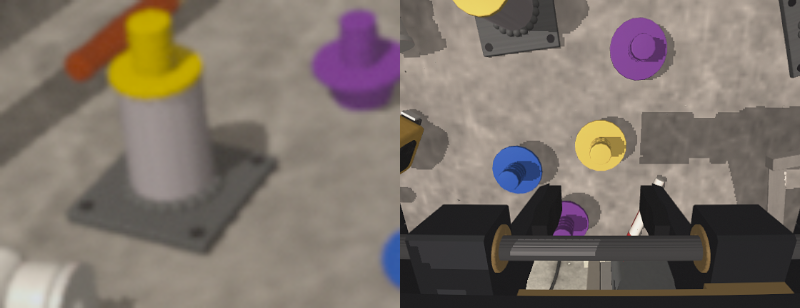

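The small plug is seated upright with its flange on the rim (150,70 in the left crop). The yellow large plug is ahead at (600,145 in the right half), well clear of blue and purple. Next I grasp it.

```bash
python3 -m pendant '[[[0,0,3],[0,0,0]],[[0,0,4],[0,0,0]],[[0,0,4],[0,0,0]],[[0,0,1.5],[0,0,0]],[[0,0,0],[0,0,0]],[[0,0,0],[0,0,0]]]'; python3 -m pendant '[[[0,0,0],[0,0,0]],[[0,0,0],[0,0,0]],[[0,0,0],[0,0,0]],[[0,0,0],[0,0,0]],[[0,0,0],[0,0,0]]]' 0 25;  python3 -m pendant '[[[0,0,-4],[0,0,0]],[[0,0,-5],[0,0,0]],[[0,0,-5],[0,0,0]],[[0,0,0],[0,0,0]],[[0,0,0],[0,0,0]]]'
```

```text
time_s: 9.72
position: [439.8, 154.9, 32.9]
tool_rot: [-3.141, -0.001, 0.0]
force: [0.2, 0.2, 0.7]
width: 0.602
finger_force: 0.0
time_s: 10.35
position: [439.3, 154.8, 32.4]
tool_rot: [-3.142, -0.0, -0.0]
force: [-0.7, -0.1, 3.7]
width: 0.265
finger_force: 25.0
time_s: 10.98
position: [438.6, 154.7, 171.3]
tool_rot: [3.141, 0.002, -0.0]
force: [0.1, 0.7, -0.8]
width: 0.262
finger_force: 25.0
```

```bash
python3 -m pendant '[[[2.26,4.31,0],[0,0,0]],[[2.26,4.31,0],[0,0,0]],[[2.26,4.31,0],[0,0,0]],[[2.26,4.31,0],[0,0,0]],[[2.26,4.31,0],[0,0,0]],[[2.26,4.31,0],[0,0,0]],[[0,0,0.5],[0,0,0]],[[0,0,0],[0,0,0]],[[0,0,0],[0,0,0]]]'
python3 -c "
from fit import *
go('f4',(575,-104),('scene','side','wrist'))"
```

```text
time_s: 12.1
position: [574.3, -102.5, 166.8]
tool_rot: [-3.141, 0.001, 0.001]
force: [-0.3, -0.5, -0.2]
width: 0.259
finger_force: 25.0
tcp [ 574.3 -102.5  166.8]
scene plug z [138.  173.3]
scene flange band [ 572.7 -101.6   27.2] 120
scene side [ 575.1 -102.5   27.1] 741
scene rim [ 574.8 -102.4   27. ] 165
side plug z [136.3 171.9]
side flange band [ 573.8 -104.2   26.7] 514
side side [ 574.8 -105.2   26.9] 1385
side rim [ 574.9 -104.6   26.8] 281
wrist plug z [158.2 173. ]
wrist flange band [ 570.9 -102.3   28.1] 4186
wrist side [ 575.8 -102.7   25.9] 1070
wrist rim [ 573.3 -102.6   26.7] 710
```

View pics/f4side.png

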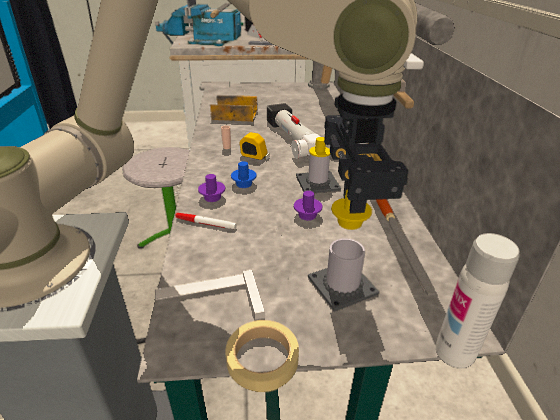

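The side picture shows the large plug held at (351,213), upright above the wide pipe (346,265), and the small plug still seated at (319,150). I'm shifting about 1 mm and inserting.

```bash
python3 -m pendant '[[[0.1,0.08,2.5],[0,0,0]],[[0,0,1.5],[0,0,0]],[[0,0,1],[0,0,0]],[[0,0,1],[0,0,0]],[[0,0,0.6],[0,0,0]],[[0,0,0.4],[0,0,0]],[[0,0,0],[0,0,0]],[[0,0,0],[0,0,0]]]'; python3 -m pendant '[[[0,0,0.2],[0,0,0]],[[0,0,0],[0,0,0]],[[0,0,0],[0,0,0]]]'
```

```text
time_s: 13.25
position: [576.0, -104.7, 97.5]
tool_rot: [3.141, -0.001, -0.0]
force: [-0.3, -0.4, -1.8]
width: 0.267
finger_force: 25.0
time_s: 13.62
position: [575.8, -104.6, 95.3]
tool_rot: [3.142, -0.0, 0.0]
force: [1.0, -0.5, 0.5]
width: 0.265
finger_force: 25.0
```

```bash
python3 -m pendant '[[[0,0,0.1],[0,0,0]],[[0,0,0.1],[0,0,0]],[[0,0,0],[0,0,0]],[[0,0,0],[0,0,0]]]'; python3 -m pendant '[[[0,0,0.05],[0,0,0]],[[0,0,0],[0,0,0]],[[0,0,0],[0,0,0]]]'
```

```text
time_s: 14.12
position: [575.8, -104.6, 93.4]
tool_rot: [3.142, -0.0, 0.0]
force: [-1.1, 0.9, 3.6]
width: 0.257
finger_force: 25.0
time_s: 14.5
position: [575.9, -104.5, 93.4]
tool_rot: [3.141, -0.001, 0.0]
force: [-1.8, 1.5, 6.8]
width: 0.264
finger_force: 25.0
```

Contact at the expected height (about 93 mm), so I release and retreat.

```bash
python3 -m pendant '[[[0,0,0],[0,0,0]],[[0,0,0],[0,0,0]],[[0,0,0],[0,0,0]],[[0,0,0],[0,0,0]],[[0,0,-2],[0,0,0]],[[0,0,-3],[0,0,0]],[[0,0,-3],[0,0,0]],[[-4,0,-3],[0,0,0]],[[-5,0,-2],[0,0,0]],[[-5,0,0],[0,0,0]],[[0,0,0],[0,0,0]],[[0,0,0],[0,0,0]]]' 60; python3 - <<'E'
from m import *
a,A=shot("scene");b,B=shot("side")
cv2.imwrite("pics/c5.png",cv2.hconcat([cv2.resize(a[90:290,130:340,::-1],(390,371)),cv2.resize(b[120:320,220:410,::-1],(390,371))]))
for n,i,X in(("scene",a,A),("side",b,B)):
    h=cv2.cvtColor(i,cv2.COLOR_RGB2HSV);m=(h[...,0]>18)&(h[...,0]<36)&(h[...,1]>120)
    for c in((588,251),(575,-104)):
        q=X[m&(np.hypot(X[...,0]-c[0],X[...,1]-c[1])<40)];f=q[(q[:,2]>78)&(q[:,2]<93)];t=q[(q[:,2]>114)&(q[:,2]<124)]
        print(n,c,len(f),f[:,2].mean().round(1),t.mean(0).round(1) if len(t) else 0)
E
```

```text
time_s: 16.0
position: [436.4, -104.9, 223.0]
tool_rot: [3.141, -0.001, -0.0]
force: [1.0, 0.2, 0.1]
width: 0.602
finger_force: 0.0
scene (588, 251) 317 89.1 [586.6 253.9 118.6]
scene (575, -104) 227 89.7 [ 573.4 -101.1  118.8]
side (588, 251) 151 88.0 [588.9 249.3 117.4]
side (575, -104) 596 88.1 [ 575.  -107.1  117.7]
```

View pics/c5.png

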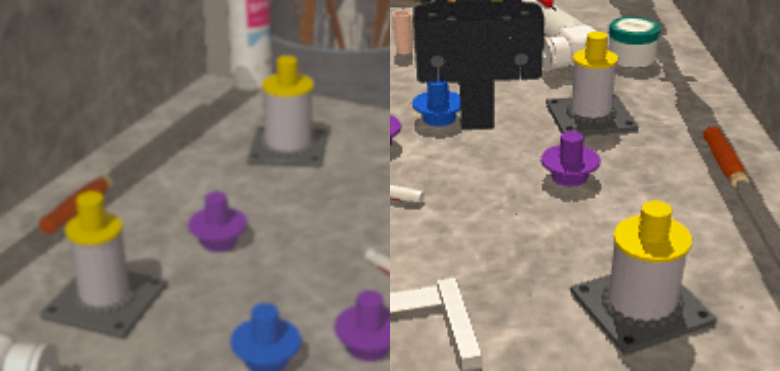

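Both plugs sit flush and upright: (93,225) and (288,85) in the left half, (595,60) and (652,240) in the right half. Both pipes are standing.

```bash
python3 -c "
from cell import ticket; print(ticket.job_done())"
```

```text
the job is handed in; nothing more can be done
None
```

The job is handed in at about 16 s: the small plug is home in the narrow pipe and the large plug in the wide pipe, both upright with flange on rim, and both pipes are standing.

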